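Vent the vacuum line at the analyser bench

ROBOT

A 6-joint arm with a two-finger parallel gripper is mounted at the origin on the work surface. World frame = base frame: x ahead of the robot, y to its left, z up, the work surface at z = 0. Lengths are in m, angles in rad, forces in N, time in s.
With the tool pointing down it reaches from about 0.325 to 0.9 m from the base axis. Payload 6.1 kg.
Tool frame: the origin (TCP) lies midway between the tips of the shut fingers; the grasp point (between the pads) lies 19 mm behind it; x points along the fingers, y is the direction in which the jaws open and shut, and the axes are right-handed (so a half turn about x gives the same grasp; the last joint's range is limited). The gripper opens to 85 mm and grips with 20 to 120 N. Pads are 22 mm wide; open, the fingers measure 114 mm over their backs; the gripper's body (76 mm by 85 mm) begins 54 mm behind the grasp point. The pads swing forward as they close: fully open they stand 13 mm farther back than shut.
Start: joints at [1.137, 0.22, 1.526, -0, 1.395, -0.126], TCP at [0.189, 0.596, 0.231] pointing down, gripper open.
Joint ranges: [-2.98, 2.98], [-0.91, 2.08], [0.09, 2.57], [-1.24, 4.39], [0.2, 2.65], [-2.68, 2.68]. Speed limits (rad/s): [2.57, 2.57, 3.01, 3.14, 3.14, 3.14].

INTERFACE

Orientations are given as [roll, pitch, yaw] about the fixed x, y, z axes, in that order (R = Rz(yaw) Ry(pitch) Rx(roll)).
In Python, from plant import movep, move_l, set_joints, gripper_to, hold, inverse_kinematics, observe, get_image, get_calibration, Unreachable, job_done gives the robot as it stands. Calls block until the motion is done:
- movep(position, orientation): joint-space move of the TCP to a pose.
- move_l(position, feed=0.15, rotation=None, max_force=None): straight line of the TCP; rotation=None keeps the orientation; feed is the mean speed in m/s. With max_force (N) it stops when the force on the tool has changed by that much, and returns True; else False.
- set_joints(angles): joint-space move.
- gripper_to(opening, f_grip=None): finger opening in m; f_grip is the grip in N (None keeps the last); returns when the fingers have stopped.
- hold(seconds).
- inverse_kinematics(position, orientation): joint angles nearest the present ones, or None.
- observe(): the state.
- get_image(name): name is "side" or "top"; returns (picture, depth): 400x640x3 uint8, red, green, blue; 400x640 float32, m along the optical axis (not along the pixel's ray), 0 where there is no reading.
- get_calibration(name): a dict with "intrinsics" (3x3 intrinsics, pixels), "dist_coeffs" ([k1, k2, p1, p2, k3] as OpenCV has them; the pictures are not rectified), "world_from_camera" (4x4, takes a point from camera to world coordinates). Camera axes: x right, y down, z forward; pixel columns grow to the right and rows downward; lengths in m; the calibration is good to about 2 mm. A picture is of the moment at which its call begins. get_calibration takes no time and is no camera call.
A pose or a line that the arm cannot do raises Unreachable and nothing moves.
- job_done(): hands the job in, once; it reports no verdict.
The state is a dict: "time_s": time; "q": joint angles; "joint_velocities": joint speeds; "joint_torque": joint torques, N m; "eef_pos": TCP position; "tcp_rot": TCP orientation; "ft_force": force on the tool from outside, world axes, zero at the start; "torque": the same for the moment, N m; "opening": finger opening in m.
Only numpy, scipy, OpenCV 4.12 (cv2) and the standard library are available. Lean on these libraries where they do the work, as an engineer would, in place of code of your own. Each camera call takes 0.05 s, during which the arm holds its last target.

TASK

Vent the waste vacuum line: pull the blue knob on the three-valve manifold up to its detent, leave it out for about two seconds, then push it fully back in and let go. Leave the yellow and white knobs pushed in.

Things in the scene. Friction and masses are not known exactly. Their poses are not given: they have to be found in the camera images.
- blue_knob_head (a point): Centre of the blue knob's head, a level disc 34 mm across and 18 mm tall on an upright 12 mm steel stem; it moves with the knob, straight up and down. Pushed in (the start) it is 102 mm above the work surface, with 18 mm of stem showing, 27 mm above the top of its aluminium block (70 x 70 x 55 mm). Its y axis runs along the row of valves, z up; the row is turned up to 0.3 rad.
- blue_knob (a joint): Travel of the blue knob: 0 m pushed in, 0.030 m up at the detent, the end of its travel. A firm stop ends the travel both ways. The stem is held by friction: it takes about 5 N to pull or 4 N to push, all along, and it stays where it is left.
- yellow_knob (a joint): Travel of the yellow knob, same size and action: 0 m pushed in (the start), 0.030 m out. The three knobs, each on its own block, stand in a row 100 mm apart, in any order, on one fixed grey rail (110 x 430 x 20 mm).
- white_knob (a joint): Travel of the white knob, same size and action: 0 m pushed in (the start), 0.030 m out. A round gauge (60 mm across, its face 68 mm above the work surface) stands on the rail's left end as seen from the robot, 100 mm past the last knob.

How it is judged:
By the outcome, as a careful person would: the job done as asked, in the order asked, and still so for the second after the job is handed in, with the robot touching nothing.
It also fails if it takes over 32 s, if anything falls off the work surface, if the arm or the gripper's body presses on something with over 40 N, if the wrist force passes 120 N, or if a joint passes its speed limit or range.

## Working session

There is one attempt and no reset: what is moved stays moved. The work goes in short steps, each a Python script; the robot and the scene stay as the last script left them, time stands still between calls to the robot, and variables do not carry over. Pictures are saved under pics/ and viewed, and the job is handed in when it is done.

```bash
mkdir -p pics; ls
python3 - <<'E'
from plant import *
import cv2,numpy as np
for n in("top","side"):
    im,d=get_image(n); cv2.imwrite(f"pics/{n}1.png",im[:,:,::-1]); np.savez(f"/tmp/{n}1.npz",im=im,d=d)
    c=get_calibration(n); print(n,np.round(c["world_from_camera"],3).tolist(),np.round(c["intrinsics"],1).tolist(),c["dist_coeffs"])
s=observe(); print(s)
E
```

```text
pics
top [[-0.024, -0.998, 0.061, 0.523], [-1.0, 0.024, -0.001, -0.009], [-0.0, -0.061, -0.998, 0.894], [0.0, 0.0, 0.0, 1.0]] [[474.1, 0.0, 314.8], [0.0, 474.1, 197.6], [0.0, 0.0, 1.0]] [-0.09002624  0.          0.          0.          0.        ]
side [[0.98, -0.126, 0.156, 0.49], [-0.2, -0.586, 0.785, -0.503], [-0.008, -0.801, -0.599, 0.519], [0.0, 0.0, 0.0, 1.0]] [[404.2, 0.0, 314.4], [0.0, 404.2, 197.6], [0.0, 0.0, 1.0]] [-0.07007838  0.          0.          0.          0.        ]
{'time_s': 0.1, 'q': array([ 1.13689151e+00,  2.21158143e-01,  1.52749497e+00, -7.24219757e-06,
        1.39469359e+00, -1.26103023e-01]), 'joint_velocities': array([ 0.00136588, -0.00211332, -0.0033585 , -0.00013209,  0.00217291,
       -0.00018481]), 'joint_torque': array([ 1.04724480e-03, -4.98245072e+01, -3.90546262e+01, -2.15617665e-04,
        5.84953290e-03, -2.03948969e-05]), 'eef_pos': array([0.18913099, 0.5951283 , 0.23030281]), 'tcp_rot': array([-1.69283566,  1.56904226, -2.00063618]), 'ft_force': array([ 0.45676703, -0.153652  ,  0.43447988]), 'torque': array([-0.00315184,  0.02353288,  0.02729673]), 'opening': 0.08542580633939408}
```

View pics/top1.png

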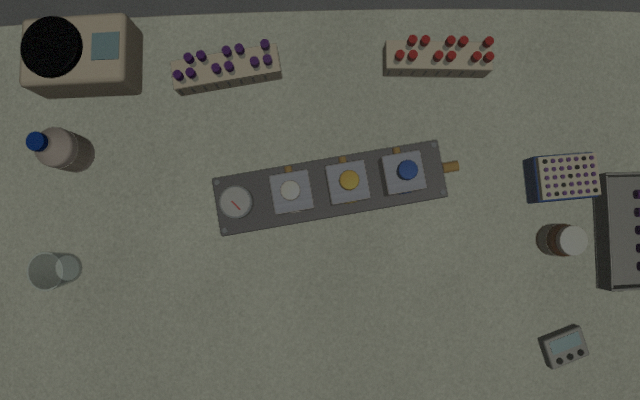

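View pics/side1.png

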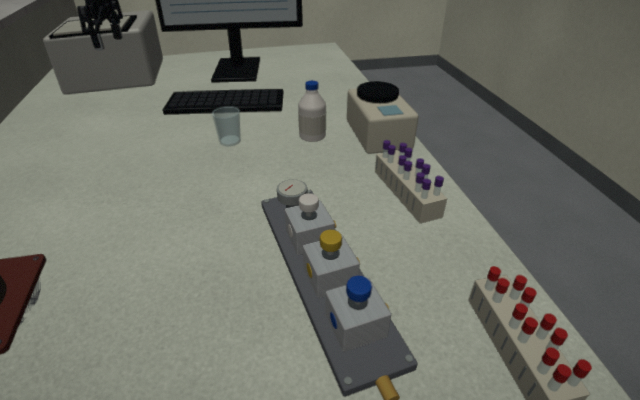

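The top view shows blue at about (408,170), yellow at (349,180), white at (290,190) and the gauge at (236,202). The side view shows the blue knob at (359,289), nearest the camera, with a clear path above it. Next I'll measure positions.

```bash
cat > h.py <<'E'
import cv2,numpy as np
from plant import *
def ray(n,uv):
    c=get_calibration(n);T=c["world_from_camera"]
    p=cv2.undistortPoints(np.array(uv,float).reshape(-1,1,2),c["intrinsics"],c["dist_coeffs"]).reshape(-1,2)
    return T,np.c_[p,np.ones(len(p))]
def onplane(n,uv,z):
    T,r=ray(n,uv);d=r@T[:3,:3].T;o=T[:3,3];return o+d*((z-o[2])/d[:,2])[:,None]
def bydepth(n,uv,dep):
    T,r=ray(n,uv);return (r*np.asarray(dep)[:,None])@T[:3,:3].T+T[:3,3]
def cloud(n,im,d,box,hue,smin=90):
    hsv=cv2.cvtColor(im,cv2.COLOR_RGB2HSV);m=(hsv[...,0]>hue[0])&(hsv[...,0]<hue[1])&(hsv[...,1]>smin)&(d>0)
    u0,v0,u1,v1=box;k=np.zeros_like(m);k[v0:v1,u0:u1]=1;v,u=np.nonzero(m&k)
    return np.c_[u,v],bydepth(n,np.c_[u,v],d[v,u])
E
python3 - <<'E'
from h import *
np.set_printoptions(precision=4,suppress=True)
for n,boxes in(("top",[("b",(390,150,430,190),(100,130)),("y",(330,160,370,200),(15,35))]),("side",[("b",(340,270,380,305),(100,130)),("y",(315,225,347,255),(15,35))])):
    z=np.load(f"/tmp/{n}1.npz")
    for k,b,h in boxes:
        uv,P=cloud(n,z["im"],z["d"],b,h)
        top=P[:,2]>np.percentile(P[:,2],90)-.004
        t=P[top];(cx,cy),r=cv2.minEnclosingCircle(t[:,:2].astype(np.float32))
        print(n,k,len(P),"ztop",np.median(t[:,2]),"circ",cx,cy,r,"mean",t.mean(0), "uvplane",onplane(n,[uv[top].mean(0)],.111)[0], "zpct",np.percentile(P[:,2],[2,50,98]))
print(onplane("top",[[408,170],[349,180],[290,190]],.111),onplane("top",[[236,202]],.068))
E
```

```text
top b 291 ztop 0.10994863976403368 circ 0.6149463653564453 -0.16635650396347046 0.016225619241595268 mean [ 0.6151 -0.166   0.1099] uvplane [ 0.615  -0.1658  0.111 ] zpct [0.1063 0.1098 0.1123]
top y 320 ztop 0.1095448182043498 circ 0.6001055240631104 -0.06721609830856323 0.01635444350540638 mean [ 0.6001 -0.0674  0.1096] uvplane [ 0.6    -0.0673  0.111 ] zpct [0.0436 0.1093 0.1124]
side b 543 ztop 0.10985658183177865 circ 0.6158730387687683 -0.16598853468894958 0.017056060954928398 mean [ 0.6147 -0.1675  0.1098] uvplane [ 0.6144 -0.1686  0.111 ] zpct [0.093  0.1094 0.1114]
side y 409 ztop 0.11021796152810631 circ 0.6004252433776855 -0.06732774525880814 0.016996700316667557 mean [ 0.6    -0.0689  0.1101] uvplane [ 0.5997 -0.0699  0.111 ] zpct [0.0932 0.1097 0.1116]
[[ 0.6137 -0.1665  0.111 ]
 [ 0.5992 -0.0676  0.111 ]
 [ 0.5849  0.0306  0.111 ]] [[0.5695 0.1277 0.068 ]]
```

Blue head is at (0.615, -0.166). Its top is at 0.110 m (0.111 expected), radius about 17 mm and pitch 100 mm, and the row is turned about 0.15 rad. All of this matches the given sizes. I'll grasp with the jaws across the row.

```bash
cat >> h.py <<'E'
from scipy.spatial.transform import Rotation as Ro
B=np.array([.6152,-.1662])
def rpy():
    best=None
    for s in(1,-1):
        a=.15
        y=s*np.array([np.cos(a),np.sin(a),0]);x=np.array([0,0,-1.]);R=np.c_[x,y,np.cross(x,y)]
        o=Ro.from_matrix(R).as_euler("xyz");q=inverse_kinematics([*B,.2],o)
        if q is not None:
            c=np.abs(np.array(q)-observe()["q"]).max()
            if best is None or c<best[0]:best=(c,o,q)
    return best
E
python3 - <<'E'
from h import *
np.set_printoptions(precision=4,suppress=True)
p=observe()["eef_pos"]
b=rpy();print(b)
move_l([p[0],p[1],.28],feed=.2)
movep([*B,.2],b[1]); 
print(move_l([*B,.125],feed=.12,max_force=12)); s=observe();print(s["time_s"],s["eef_pos"],s["ft_force"])
for n in("top","side"):
    im,d=get_image(n); cv2.imwrite(f"pics/{n}2.png",im[:,:,::-1])
E
```

```text
(np.float64(1.5244052666857542), array([1.4208, 1.5708, 0.    ]), array([-0.3875,  0.2714,  1.5253,  0.    ,  1.3449, -0.5375]))
False
4.3333 [ 0.6157 -0.1664  0.1257] [0.0885 0.3798 0.2246]<sys>:0: UserWarning: Gimbal lock detected. Setting third angle to zero since it is not possible to uniquely determine all angles.
```

View pics/side2.png

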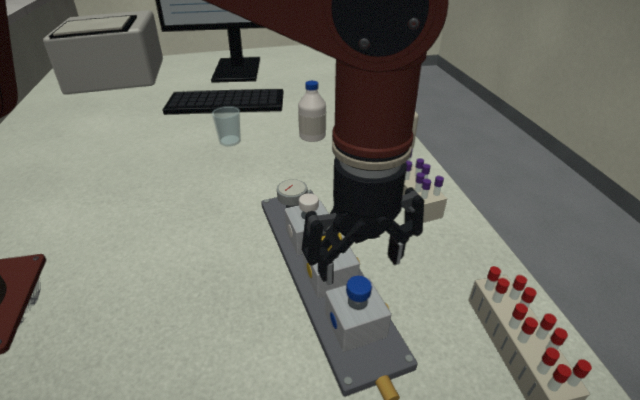

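View pics/top2.png

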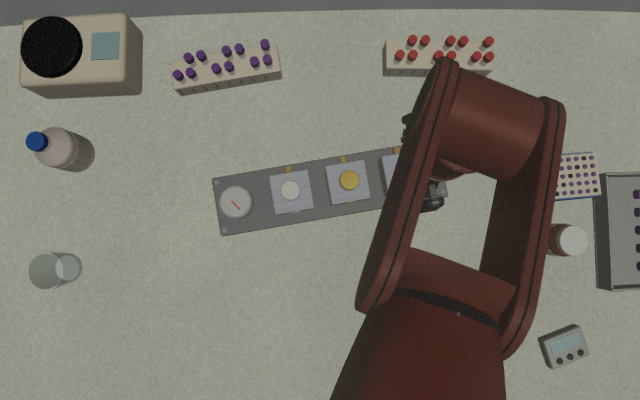

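The gripper straddles the blue knob: fingertips are at (328,270) and (396,258) in the side view, with the knob at (359,289) between and below them. The jaws open across the row and nothing else is touched. Next: descend, grip, pull.

Run:
```python
from h import *
np.set_printoptions(precision=4,suppress=True)
def st(t):
    s=observe();print(t,round(s["time_s"],2),s["eef_pos"],s["ft_force"],round(s["opening"],4));return s
print(move_l([*B,.080],feed=.08,max_force=12)); st("down")
gripper_to(.025,60); s=st("grip")
p=s["eef_pos"]
z0=p[2]
print(move_l([*B,z0+.033],feed=.04,max_force=25)); st("up")
im,d=get_image("side"); cv2.imwrite("pics/side3.png",im[:,:,::-1]);np.savez("/tmp/s3.npz",im=im,d=d)
uv,P=cloud("side",im,d,(330,220,390,305),(100,130));print(len(P),np.percentile(P[:,2],[2,50,98]) if len(P) else 0)
```

```text
False
down 5.14 [ 0.6152 -0.1663  0.0798] [-0.0088  0.8564  0.6493] 0.0852
grip 5.67 [ 0.6159 -0.1663  0.0808] [1.4828 1.2326 3.2432] 0.0324
True
up 6.46 [ 0.6158 -0.1662  0.1108] [ 2.3958 -1.2893 -0.3892] 0.0319
590 [0.1258 0.1398 0.2188]
```

View pics/side3.png

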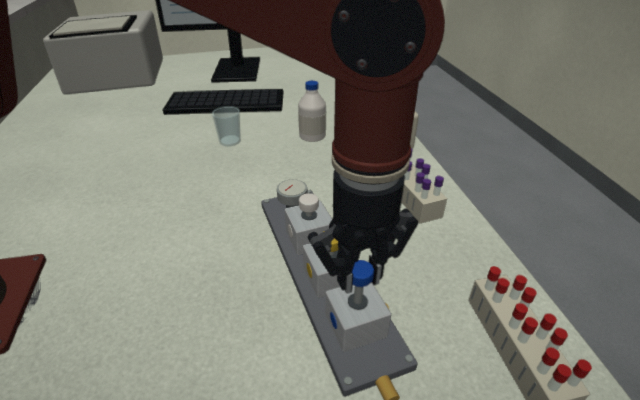

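The blue knob is up at (361,272) with a long length of stem showing. The head-top cloud went from 0.1094 to 0.1398 (+30 mm), and the TCP rose 30.0 mm before the stop. I'll hold for two seconds, then push in.

Run:
```python
from h import *
np.set_printoptions(precision=4,suppress=True)
def st(t):
    s=observe();print(t,round(s["time_s"],2),s["eef_pos"],s["ft_force"],round(s["opening"],4));return s
hold(1.9); st("held")
print(move_l([*B,.0770],feed=.05,max_force=25)); st("pushed")
im,d=get_image("side"); cv2.imwrite("pics/side4.png",im[:,:,::-1])
uv,P=cloud("side",im,d,(330,220,390,310),(100,130));print(len(P),np.percentile(P[:,2],[2,50,98]))
```

```text
held 8.41 [ 0.6158 -0.1661  0.1108] [ 3.9227 -4.1609  0.6995] 0.0325
True
pushed 9.02 [ 0.6159 -0.1663  0.0808] [-1.8663  0.1879  5.9256] 0.0325
557 [0.0944 0.1097 0.2251]
```

View pics/side4.png

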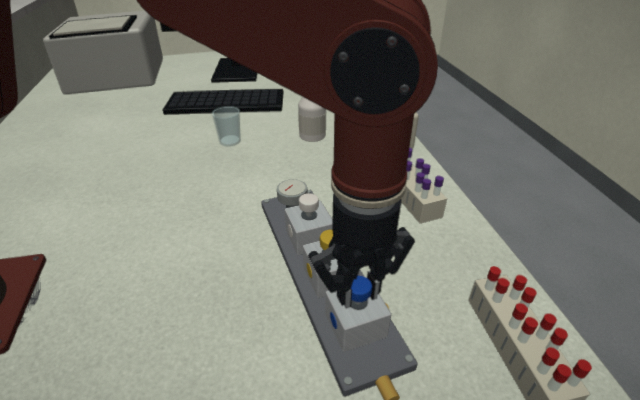

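The knob is back down at (361,289), its start height (0.1097 vs 0.1094), and the push ended on the stop. Next I'll open, retreat and check.

Run:
```python
from h import *
np.set_printoptions(precision=4,suppress=True)
gripper_to(.085); 
s=observe();print(s["time_s"],s["opening"],s["ft_force"])
print(move_l([*B,.22],feed=.12)); s=observe();print(s["time_s"],s["eef_pos"],s["ft_force"])
im,d=get_image("side"); cv2.imwrite("pics/side5.png",im[:,:,::-1])
for k,b,h in [("b",(340,270,380,310),(100,130)),("y",(315,225,347,255),(15,35))]:
    uv,P=cloud("side",im,d,b,h);print(k,len(P),np.percentile(P[:,2],[2,50,98]))
z=np.load("/tmp/side1.npz")
for nm,D in(("before",z["d"]),("after",d)):
    print(nm,"white z",bydepth("side",[[308,199]],[np.median(D[197:202,305:312])])[0])
```

```text
9.6333 0.08501017419562092 [-0.4693 -0.4127 -0.0874]
False
10.9333 [ 0.6146 -0.166   0.2187] [ 0.1722 -0.1686  0.2261]
b 538 [0.0939 0.1097 0.1115]
y 408 [0.0942 0.1098 0.1117]
before white z [0.5848 0.0306 0.1105]
after white z [ 0.5461 -0.1869  0.277 ]
```

View pics/side5.png

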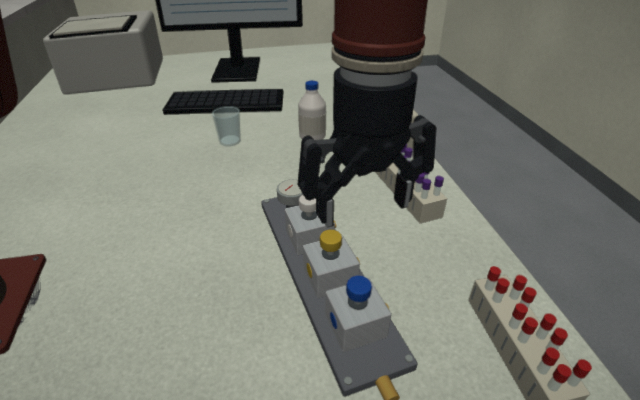

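Blue (359,289) and yellow (331,240) are down and clear of the gripper. White is partly hidden by a finger in the side view, so I'll check it from the top camera and then hand in.

Run:
```python
from h import *
im,d=get_image("top"); z=np.load("/tmp/top1.npz")
for D in (z["d"],d): print(bydepth("top",[[290,190]],[np.median(D[187:194,287:294])])[0])
job_done(); print(observe()["time_s"])
```

```text
[0.5849924  0.03066089 0.1095343 ]
[0.58501048 0.03067251 0.10930489]
the job is handed in; nothing more can be done
the job is handed in; nothing more can be done
```

The blue knob was pulled up to its detent, left out for about two seconds, pushed fully back in and released. The job was handed in at about 11 s, well inside the 32 s limit.

- **Pull:** I gripped the head with the jaws across the row. The tool rose 30.0 mm before the force limit stopped it at the end of travel, and the camera showed the head 30 mm higher.
- **Push:** After about 2 s out, the knob went in until it met the lower stop, with the tool back at its starting height. I then opened the gripper and raised the tool to 0.22 m, where the force reading was about zero.
- **Last checks:** All three head tops were back at their starting height within measurement noise.

| Knob | Before (m) | After (m) |
|---|---|---|
| Blue | 0.1094 | 0.1097 |
| Yellow | 0.1097 | 0.1098 |
| White | 0.1095 | 0.1093 |

The only disagreement was the side-camera reading of the white knob (0.277 m), because a finger was in front of it. I used the top camera for the white knob instead.

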